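# Unsnap and push open a terminal cover

### The arm

A 6-joint arm with a two-finger parallel gripper is mounted at the origin on the work surface. World frame = base frame: x ahead of the robot, y to its left, z up, the work surface at z = 0. Lengths are in m, angles in degrees, forces in N, time in s.
With the tool pointing down it reaches from about 0.3 to 0.75 m from the base axis. Payload 8.5 kg.
Tool frame: the origin (TCP) lies on the centre line of the jaws, within the pads' length; the fingertips stand 17 mm ahead of it and the grasp point (between the pads) lies 2 mm behind it (env.tcp_to_tips is the distance from the TCP to the fingertips, in m); z points along the fingers, y is the line along which they close (so a half turn about z gives the same grasp; the last joint's range is limited). The gripper opens to 85 mm and grips with 20 to 120 N. Pads are 22 mm wide; open, the fingers measure 114 mm over their backs; the gripper's body (76 mm by 85 mm) begins 54 mm behind the grasp point. The pads swing forward as they close: fully open they stand 13 mm farther back than shut.
Start: joints at [-82.179, 21.807, 74.336, -0, 83.858, -12.336], TCP at [0.19, -0.516, 0.248] pointing down, gripper open.
Joint ranges: [-178.18, 178.18], [-50.72, 133.34], [12.68, 142.11], [-81.47, 261.47], [9.98, 163.14], [-165.26, 165.26]. Speed limits (degrees/s): [136.94, 136.94, 180, 180, 180, 180].

### API

Orientations are given as a 3x3 rotation matrix whose columns are the frame's x, y, z axes.
In Python, from rig import env gives the robot as it stands. The module is installed in compiled form; this text tells all that it offers.
- The arm moves only by the shell command python3 -m pendant 'ROWS' [FORCE]. ROWS is JSON, a list of rows, each a list of 7 numbers: the opening, from 0 (shut) to 1 (fully open), then the shift along the tool's x, y, z in m, then the turn, a rotation vector about the tool's x, y, z in rad. A call has 1 to 5 rows; each row is the pose to reach, as a shift and turn from the pose commanded when the call began, along the tool's axes at that moment; what a row does not reach only later rows make up. A row lasts 1/8 s, in which the tool goes at most 62.5 mm and 10.7 degrees, less where a joint would pass 70% of its speed; a pose out of reach is approached as far as the arm can. A call with a gripper value outside its range is refused whole. The fingers move at their own pace and stop on an object; FORCE is the grip in N (left out, the last holds). Time passes only in rows, so rows that repeat a pose let the fingers close. It gives the time, the measured TCP pose, the force, the opening and the grip force at its end, in the units of the state.
- env.observe(): the state, without advancing time (a new reading comes with each control period).
- env.get_image(name): name is "scene" or "top"; returns a dict with "image" (384x512x3 uint8, blue, green, red), "fx", "fy", "cx", "cy" (pixels), "k1" (the pictures are not rectified: a ray, as slopes to the right and down, at radius r is drawn at 1 + k1 r^2 times it, then the intrinsics apply), "pose" (4x4, takes a point from camera to world coordinates). Camera axes: x right, y up, looking along -z (the intrinsics and any distortion apply to the point x, -y, -z); pixel columns grow to the right and rows downward; lengths in m; the calibration is good to about 2 mm. A picture is of the moment at which its call begins. There is no depth.
- env.close_job(): hands the job in; it is judged then, once.
Trained networks look in the newest picture that a camera, given by its name, has taken for a name from the list of things; names that differ only in an ending like _2 or _b are one class to them, and where a whole thing is asked for, a point or a joint stands for the part that bears it (a point fixed in the world has none). Each returns a list of dicts, best first, with "conf" (0 to 1); they miss things now and then, are a little off and sometimes report something else, mostly with a low value. They report only what shows in the picture. A call takes as long as a camera call. They do not tell look-alikes from the thing itself.
- env.find_in(camera, thing): "bbox" ([centre column, centre row, width, height] in pixels, round what is visible of it).
- env.trace(camera, thing): "mask" (384x512 bool, what is visible of it) and "bbox" ([centre column, centre row, width, height] in pixels, round what is visible of it).
- env.tip_of(camera, thing): "centre" ([column, row] in pixels: a listed point, or the origin of a listed thing).
The state is a dict: "time_s": time; "q": joint angles; "qvel": joint speeds; "joint_efforts": joint torques, N m; "position": TCP position; "tool_rot": TCP orientation; "ft_force": force on the tool from outside, world axes, zero at the start; "wrist_torque": the same for the moment, N m; "grip_width": finger opening in m; "gripper_force": force on a finger pad.
Only numpy, scipy, OpenCV 4.12 (cv2) and the standard library are available. Lean on these libraries where they do the work, as an engineer would, in place of code of your own. Each camera call takes 0.05 s, during which the arm holds its last target. There are 200 camera calls.

### The job

Open the terminal compartment of the grey box on the welding table: press the red snap tab in with the fingertips until it frees the cover, then push the released orange cover along its guides, off its seat, until all the terminals lie open, and leave it lying flat on the guides. Only press and push: do not lift or tip the cover, and leave the tools and other parts around the box where they are.

Things in the scene. Friction and masses are not known exactly. Their poses are not given: they have to be found in the camera images.
- unit: grey terminal box fixed to the table, 260 (x) x 120 (y) x 58 mm high. Origin: centre of its underside, on the table; z up; +x is the way the cover is pushed off. Along its long sides: guide ledges (tops at z 44, lane between them 72 wide) and outer side lips (tops at z 58, 100 apart). Deck between the ledges at z 36. Rear wall x -130 to -120 (top z 52), front end stop x 120 to 130 (top z 58)
- terminals (a point): centre of the floor of the compartment with the green terminal strip, under the seated cover: at x -73, y 0, z 12 mm of the box. The compartment is open at x -108 to -38, y -36 to 36 mm of the box; it is wholly uncovered once the cover's origin is beyond x +7 mm of the box
- cover: loose orange plate, 90 (x) x 96 (y) x 8 mm, 0.10 to 0.21 kg, on the ledges between the lips (2 mm play each side). Origin: centre of its underside; axes as the box's. Seated: origin at x -73, z 44 mm of the box; it meets the end stop at x +75. It slides lightly once the tab is in; before that the tab blocks it after about 4 mm
- cover_rib (a point): upright rib across the cover, 10 mm thick (x 5 to 15 mm of the cover), 60 mm wide (y), standing 20 mm above the plate (top at z 72 mm of the box). This point: middle of its rear face (towards the box's -x, the face to push towards +x), 10 mm above the plate; axes as the cover's
- tab_pad (a point): centre of the top of the red tab's raised press pad (26 x 28 mm), mid-lane in front of the cover, at x 13, y 0 mm of the box; 54 mm above the table when out, 40 when fully in. The tab's nose (28 mm wide, 4 mm lower than the pad) reaches back to x -24 mm, just in front of the cover
- tab (a joint): how far the red tab is pressed in (m): 0 out, 0.014 fully in (straight down). It takes about 4 N to move, does not spring back but stays where it is left; from about 0.010 the cover passes over it
- screwdriver: screwdriver with yellow handle, 200 mm long, lying on the table beside the box's +y side; a bystander
- bracket: bent bare sheet-metal bracket, 160 x 50 x 38 mm, lying on the table beside the box's -y side; a bystander
- file: file with wooden handle, 250 mm long, lying on the table; a bystander
- hammer: hammer, 280 mm long, lying on the table; a bystander
- bin: empty yellow parts bin, 160 x 110 x 70 mm; a bystander
- cup: steel cup, 70 mm across, 60 mm high; a bystander
- oil: blue oil bottle with red cap, 50 mm across, 130 mm high; a bystander
Things that resemble listed ones, but are neither listed nor needed, are in the scene too. Of the things shaped like the cover, the orange one is meant.

How it is judged (in metres and radians):
On the way, in this order (a step that is already met when the one before it is completed fails the run):
1. the tab is pressed in while the cover is still on its seat (value of joint tab above 0.0095 m and x of cover in the frame of unit below -0.06 m), for 0.1 s.
2. the cover is pushed along the guides until the terminals are uncovered (x of cover in the frame of unit above 0.007 m), for 0.1 s.
At the end, for the whole second after the job is handed in: the tab is in (at least 9.5 of 14 mm) and the cover lies still and flat on the guides (within 4 mm of their height, tilt under 0.06 rad, turned under 0.1 rad) with its centre more than 7 mm (and less than 85 mm) beyond the box's centre towards +x, so that all the terminals lie open (x of cover in the frame of unit between 0.007 and 0.085 m and z of cover in the frame of unit between 0.04 and 0.048 m and angle between cover's own z axis and vertical below 0.06 rad and angle between the x axis of cover and the x axis of unit, either way round below 0.1 rad and value of joint tab above 0.0095 m and linear speed of cover below 0.01 m/s); the robot touches nothing.
It fails at once if the cover is lifted more than 10 mm off its guides (z of cover in the frame of unit above 0.054 m).
It fails at once if the cover is tipped by more than 0.2 rad (angle between cover's own z axis and vertical above 0.2 rad).
It fails at once if the screwdriver or the bracket beside the box is moved by more than 20 mm (distance of any of screwdriver, bracket from where it was at the start of the episode above 0.02 m).
It fails at once if the file, hammer, bin, cup or oil bottle is moved by more than 20 mm (distance of any of file, hammer, bin, cup, oil from where it was at the start of the episode above 0.02 m).
It also fails if it takes over 38 s, if anything falls off the work surface, if the arm or the gripper's body presses on something with over 40 N, if the wrist force passes 120 N, or if a joint passes its speed limit or range.

## Working session

There is one attempt and no reset: what is moved stays moved. The work goes in short steps, Python scripts to look and compute and a shell command to move; the robot and the scene stay as the last step left them, time stands still between calls to the robot, and variables do not carry over. Pictures are saved under pics/ and viewed, at most 10 in all, crops included, and the job is handed in when it is done.

```bash
mkdir -p pics
cat > h.py <<'E'
import numpy as np, cv2
from rig import env
def ray(im,px):
    K=np.array([[im['fx'],0,im['cx']],[0,im['fy'],im['cy']],[0,0,1.]])
    p=cv2.undistortPoints(np.array([[px]],float),K,np.array([im['k1'],0,0,0.]))[0,0]
    T=np.array(im['pose']); return T[:3,3],T[:3,:3]@np.array([p[0],-p[1],-1])
def at(im,px,z):
    o,d=ray(im,px); return o+d*(z-o[2])/d[2]
def proj(im,P):
    T=np.array(im['pose']);c=(np.array(P)-T[:3,3])@T[:3,:3]; x,y=c[0]/-c[2],-c[1]/-c[2]
    s=1+im['k1']*(x*x+y*y); return [im['fx']*x*s+im['cx'],im['fy']*y*s+im['cy']]
E
python3 - <<'E'
from h import *
for c in('scene','top'):
    im=env.get_image(c); cv2.imwrite(f'pics/{c}0.png',im['image'])
    print(c,np.round(im['pose'],3).tolist())
    for n,z in(('unit',0),('cover',.044),('cover_rib',.062),('tab_pad',.054),('terminals',.012),('screwdriver',0),('bracket',0)):
        for r in env.tip_of(c,n)[:3]: print(c,n,round(r['conf'],2),np.round(r['centre'],1),np.round(at(im,r['centre'],z),4))
print(env.observe()['tool_rot'])
E
```

```text
scene [[0.679, -0.564, 0.47, 1.16], [0.734, 0.522, -0.434, -0.549], [-0.001, 0.64, 0.769, 0.997], [0.0, 0.0, 0.0, 1.0]]
scene unit 0.65 [220.1 216.4] [ 0.5457 -0.1221  0.    ]
scene unit 0.61 [237.2 218.6] [ 0.5886 -0.0884  0.    ]
scene unit 0.22 [215.5 220.3] [ 0.5475 -0.1423  0.    ]
scene cover 0.94 [172.4 186.5] [ 0.3777 -0.1767  0.044 ]
scene cover 0.91 [330.4 232.9] [0.8364 0.0559 0.044 ]
scene cover 0.85 [215.4 219.9] [ 0.5732 -0.1596  0.044 ]
scene cover_rib 0.89 [276.8 163. ] [0.5423 0.129  0.062 ]
scene cover_rib 0.81 [333.1 233. ] [0.848  0.0499 0.062 ]
scene cover_rib 0.76 [235.  144.6] [0.3819 0.0859 0.062 ]
scene tab_pad 0.59 [239.9 208. ] [ 0.5953 -0.0811  0.054 ]
scene terminals 0.96 [217.6 225.4] [ 0.5741 -0.1547  0.012 ]
scene screwdriver 0.79 [225.6 192.7] [ 0.4831 -0.0466  0.    ]
scene bracket 0.83 [264.5 246.6] [ 0.7206 -0.0969  0.    ]
scene bracket 0.59 [352.7 186.3] [0.7505 0.2831 0.    ]
top [[-0.065, 0.974, -0.217, 0.317], [-0.998, -0.065, 0.008, -0.011], [-0.006, 0.217, 0.976, 1.322], [0.0, 0.0, 0.0, 1.0]]
top cover 0.96 [217.4 266.3] [0.3526 0.1101 0.044 ]
top cover 0.69 [205.8 219.8] [0.5146 0.1428 0.044 ]
top cover 0.63 [218.9 137.1] [0.8163 0.0834 0.044 ]
top cover_rib 0.85 [222.1 138.6] [0.8027 0.0708 0.062 ]
top cover_rib 0.64 [220.4 271. ] [0.336  0.0992 0.062 ]
top cover_rib 0.59 [283.  198.7] [ 0.5679 -0.1293  0.062 ]
top tab_pad 0.5 [267.2 190. ] [ 0.6042 -0.0774  0.054 ]
top terminals 0.84 [287.8 202.2] [ 0.5639 -0.1502  0.012 ]
top screwdriver 0.66 [262.  226.1] [ 0.4855 -0.0519  0.    ]
top bracket 0.93 [269.9 163.1] [ 0.7179 -0.098   0.    ]
top bracket 0.23 [286.1 201.1] [ 0.5706 -0.1457  0.    ]
[[ 9.38754937e-01  3.44585502e-01 -2.07293550e-05]
 [ 3.44585502e-01 -9.38754937e-01  1.36815820e-05]
 [-1.47453096e-05 -1.99866878e-05 -1.00000000e+00]]
```

Run:
```python
import cv2
a=cv2.imread('pics/scene0.png')
cv2.imwrite('pics/scene0b.png',cv2.resize(a,(800,600)))
b=cv2.imread('pics/top0.png')[140:260,200:340]
cv2.imwrite('pics/top0c.png',cv2.resize(b,(700,600),interpolation=cv2.INTER_CUBIC))
```

```text
(no output)
```

View pics/scene0b.png

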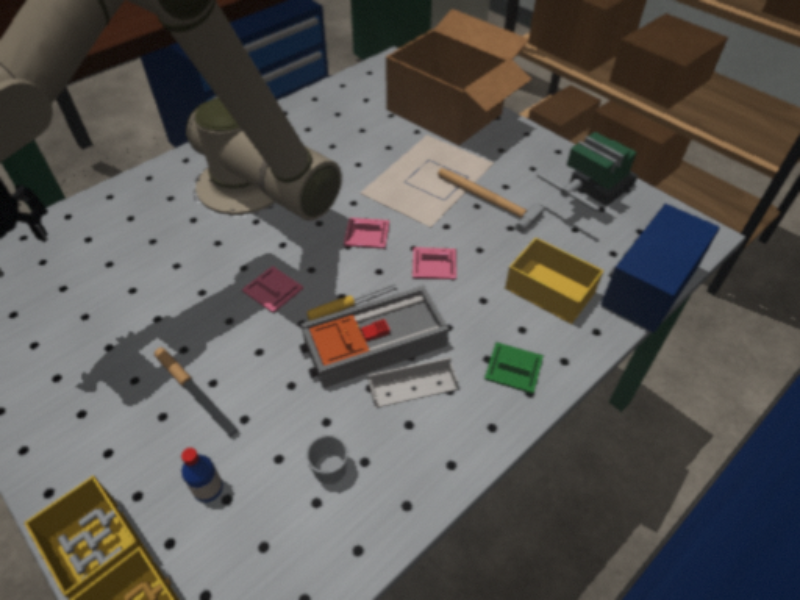

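View pics/top0c.png

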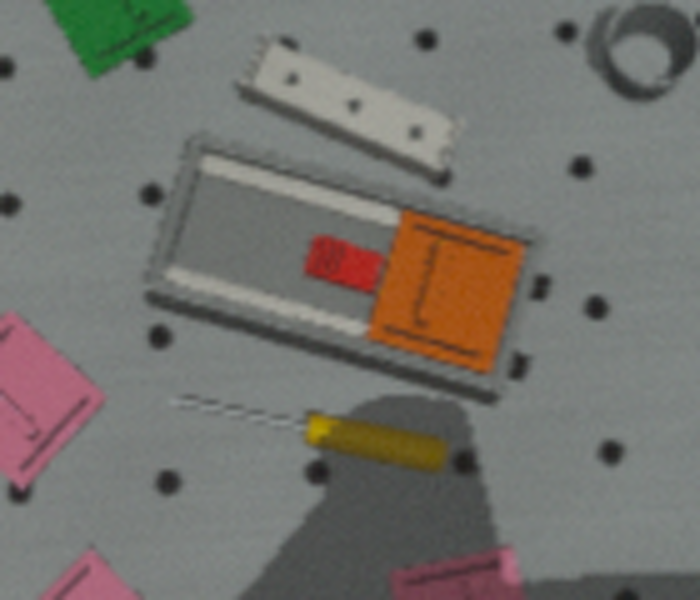

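Look-alikes of the cover are the pink plates (scene 235,150; 277,168; 173,185) and the green one (330,233). The one I want is the orange one seated in the grey box (scene ~217,217; top ~288,196), with its red tab at top ~270,192. The box's +x runs towards image left in the top view.

```bash
cat > fit.py <<'E'
from h import *
from scipy.optimize import least_squares
def U2W(p,P): 
    c,s=np.cos(p[2]),np.sin(p[2]); return np.array([p[0]+c*P[0]-s*P[1],p[1]+s*P[0]+c*P[1],P[2]])
def seg(im,lo,hi,near,sc=6):
    x,y=near; w=36; x0,y0=int(x-w),int(y-w)
    big=cv2.resize(im['image'][y0:y0+2*w,x0:x0+2*w],None,fx=sc,fy=sc,interpolation=cv2.INTER_CUBIC)
    h=cv2.cvtColor(big,cv2.COLOR_BGR2HSV); m=cv2.inRange(h,lo,hi)
    n,l,st,ce=cv2.connectedComponentsWithStats(m); k=1+np.argmax(st[1:,4])
    cs,_=cv2.findContours((l==k).astype(np.uint8),cv2.RETR_EXTERNAL,cv2.CHAIN_APPROX_NONE)
    f=lambda q:(np.array(q)+.5)/sc-.5+[x0,y0]
    return f(ce[k]),f(cv2.approxPolyN(max(cs,key=cv2.contourArea),4,ensure_convex=True)[0])
E
python3 - <<'E'
from fit import *
ims={c:env.get_image(c) for c in('top','scene')}
C=[[-73+a*45,b*48,52] for a,b in((1,1),(1,-1),(-1,1),(-1,-1))]
def run(cams):
    obs=[]
    for c in cams:
        near=(288,196) if c=='top' else (217,217)
        m,q=seg(ims[c],(6,150,70),(14,255,255),near); r,_=seg(ims[c],np.array((0,150,50)),np.array((5,255,255)),near)
        print(c,np.round(q,1).tolist(),'red',np.round(r,1)); obs.append((c,q))
    def res(p):
        o=[]
        for c,q in obs:
            for P in C:
                d=q-proj(ims[c],U2W(p,np.array(P)/1000)); i=np.argmin((d**2).sum(1)); o+=list(d[i])
        return o
    s=least_squares(res,[.588,-.088,np.radians(73)],loss='soft_l1')
    print(cams,s.x,np.degrees(s.x[2]),np.abs(s.fun).max(),s.cost)
    for n,P in(('pad',(13,0,54)),('red',(-2,0,51))):print(n,[np.round(proj(ims[c],U2W(s.x,np.array(P)/1e3)),1) for c in ims])
    return s.x
run(['top']); run(['scene']);p=run(['top','scene'])
a=ims['top']['image'].copy();a=cv2.resize(a,None,fx=5,fy=5,interpolation=cv2.INTER_CUBIC)
for L,z in(((130,60),58),((130,60),0),):
    poly=[proj(ims['top'],U2W(p,np.array((sx*L[0],sy*L[1],z))/1e3)) for sx,sy in((1,1),(1,-1),(-1,-1),(-1,1))]
    cv2.polylines(a,[np.int32((np.array(poly)+.5)*5)],True,(0,255,255) if z else (255,0,255),1)
x,y=proj(ims['top'],U2W(p,(.013,0,.054)));cv2.circle(a,(int(x*5),int(y*5)),4,(255,255,255),1)
cv2.imwrite('pics/fit.png',a[730:1230,1100:1700])
E
```

```text
top [[304.8, 188.2], [297.6, 214.4], [272.9, 207.2], [278.6, 180.8]] red [268.4 192.4]
['top'] [ 0.59675947 -0.08105247  1.23259894] 70.6227172680583 0.9828300537025711 0.8320669809797276
pad [array([264.8, 191. ]), array([244.2, 206.9])]
red [array([268.9, 192.3]), array([239.7, 209.1])]
scene [[237.6, 223.1], [206.9, 233.1], [197.4, 209.4], [224.8, 200.9]] red [239.5 210.9]
['scene'] [ 0.59457409 -0.08274546  1.23073611] 70.51598504871733 0.9162818185127151 1.129364620628026
pad [array([265.3, 191.6]), array([243.3, 206.8])]
red [array([269.4, 192.9]), array([238.8, 209. ])]
top [[304.8, 188.2], [297.6, 214.4], [272.9, 207.2], [278.6, 180.8]] red [268.4 192.4]
scene [[237.6, 223.1], [206.9, 233.1], [197.4, 209.4], [224.8, 200.9]] red [239.5 210.9]
['top', 'scene'] [ 0.59565244 -0.08199326  1.23237291] 70.60976655652824 1.2768314777985097 2.5072352226893333
pad [array([265.1, 191.3]), array([243.7, 206.9])]
red [array([269.2, 192.6]), array([239.2, 209. ])]
```

View pics/fit.png

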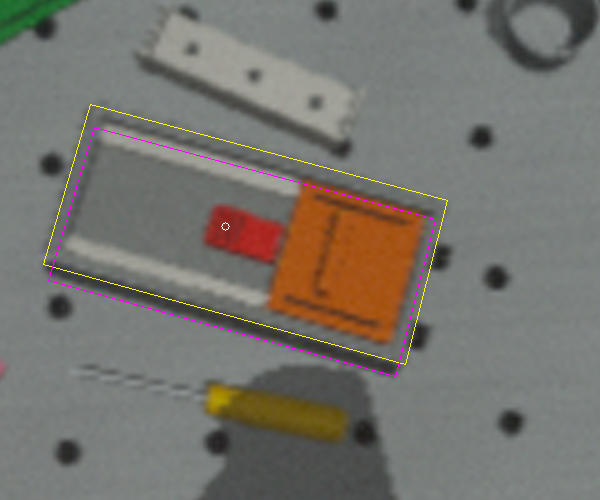

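The fit puts the box origin at (0.596, -0.082) with yaw 70.6°. The overlay matches, with the pad circle on the red pad at crop (225,226). Tool y is already along box -x, so no turn is needed. Next: shut the gripper and move above the pad.

```bash
python3 -m pendant '[[0,0.054,-0.028,0,0,0,0],[0,0.108,-0.056,0,0,0,0],[0,0.162,-0.083,0,0,0,0],[0,0.216,-0.111,0,0,0,0],[0,0.27,-0.139,0,0,0,0]]' 60
python3 -m pendant '[[0,0.054,-0.028,0,0,0,0],[0,0.108,-0.056,0,0,0,0],[0,0.162,-0.083,0,0,0,0],[0,0.216,-0.111,0,0,0,0],[0,0.269,-0.139,0,0,0,0]]'
python3 -m pendant '[[0,0,0,0.05,0,0,0],[0,0,0,0.1,0,0,0],[0,0,0,0.13,0,0,0],[0,0,0,0.13,0,0,0]]'
python3 - <<'E'
from fit import *
p=[.5957,-.082,1.2324]
s=env.observe();R=np.array(s['tool_rot']);print(s['time_s'],s['position'],s['ft_force'],s['grip_width'],env.tcp_to_tips)
print('to pad, tool axes',R.T@(U2W(p,(.013,0,.054+env.tcp_to_tips))-s['position']))
im=env.get_image('top');cv2.imwrite('pics/t1.png',cv2.resize(im['image'][130:250,200:350],(750,600)))
im=env.get_image('scene');cv2.imwrite('pics/s1.png',cv2.resize(im['image'][140:260,170:320],(750,600)))
E
```

```text
time_s: 1.52
position: [0.3961, -0.2912, 0.2485]
tool_rot: [[0.939, 0.344, 0.0], [0.344, -0.939, -0.0], [0.0, 0.0, -1.0]]
ft_force: [0.7, -0.2, -0.1]
grip_width: -0.0
gripper_force: 0.0
time_s: 2.15
position: [0.6009, -0.0679, 0.2484]
tool_rot: [[0.939, 0.345, 0.0], [0.345, -0.939, -0.0], [0.0, 0.0, -1.0]]
ft_force: [1.0, -1.2, 0.0]
grip_width: 0.0
gripper_force: 0.0
time_s: 2.65
position: [0.5988, -0.0693, 0.1165]
tool_rot: [[0.939, 0.345, -0.004], [0.345, -0.939, 0.001], [-0.004, -0.003, -1.0]]
ft_force: [-0.3, -0.4, 0.2]
grip_width: -0.0004
gripper_force: 0.0
2.65 [ 0.5988499  -0.06931882  0.11647668] [-0.26975911 -0.43166822  0.18273384] -0.0004322052081354697 0.017
to pad, tool axes [0.00111243 0.00092127 0.04547061]
```

View pics/s1.png

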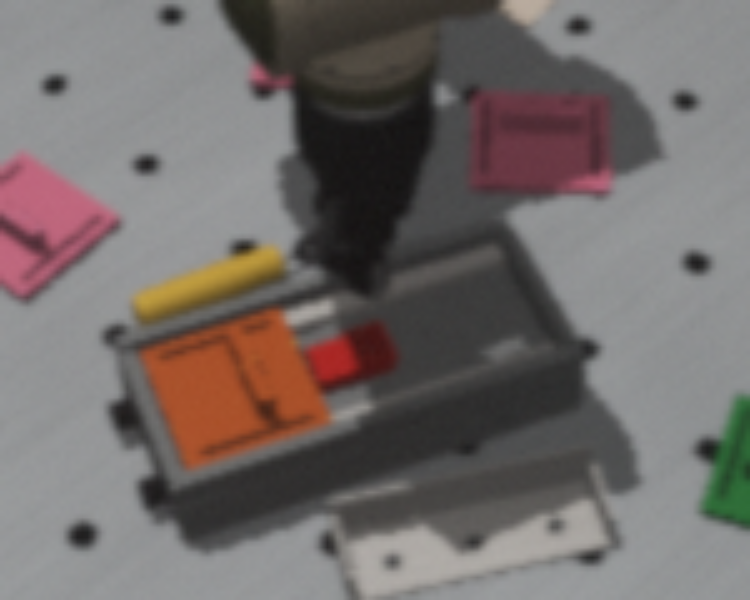

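The fingertips (crop 370,295) are above the red pad (375,345), and the cover is still seated. Next: press.

```bash
python3 -m pendant '[[0,0.001,0.001,0.02,0,0,0],[0,0.001,0.001,0.036,0,0,0],[0,0.001,0.001,0.044,0,0,0],[0,0.001,0.001,0.048,0,0,0],[0,0.001,0.001,0.052,0,0,0]]'
python3 -m pendant '[[0,0,0,0.002,0,0,0],[0,0,0,0.004,0,0,0],[0,0,0,0.006,0,0,0],[0,0,0,0.006,0,0,0]]'
```

```text
time_s: 3.38
position: [0.6013, -0.0702, 0.0669]
tool_rot: [[0.939, 0.345, 0.001], [0.345, -0.939, -0.0], [0.001, 0.001, -1.0]]
ft_force: [-1.2, -0.2, 4.0]
grip_width: -0.0001
gripper_force: 2.1
time_s: 3.88
position: [0.6012, -0.0702, 0.0602]
tool_rot: [[0.939, 0.345, 0.0], [0.345, -0.939, -0.0], [0.0, 0.0, -1.0]]
ft_force: [0.7, 0.1, 1.8]
grip_width: 0.0002
gripper_force: 0.8
```

```bash
python3 -m pendant '[[0,0,0,0.0015,0,0,0],[0,0,0,0.003,0,0,0],[0,0,0,0.003,0,0,0]]'
python3 -m pendant '[[0,0,0,0.001,0,0,0],[0,0,0,0.001,0,0,0]]'
```

```text
time_s: 4.25
position: [0.6011, -0.0702, 0.0572]
tool_rot: [[0.939, 0.345, 0.0], [0.345, -0.939, -0.0], [0.0, 0.0, -1.0]]
ft_force: [1.2, 0.1, 2.0]
grip_width: 0.0001
gripper_force: 0.8
time_s: 4.5
position: [0.6012, -0.0702, 0.057]
tool_rot: [[0.939, 0.345, 0.001], [0.345, -0.939, -0.0], [0.001, 0.001, -1.0]]
ft_force: [-0.0, 0.9, 8.7]
grip_width: -0.0001
gripper_force: 4.1
```

The tab has bottomed out: tips at z 0.040 with the force rising. Next: rise, turn tool x onto box x, and go behind the rib.

```bash
python3 -m pendant '[[0,0,0,-0.03,0,0,0],[0,0,0,-0.065,0,0,0],[0,0,0,-0.065,0,0,0]]'
python3 -m pendant '[[0,-0.014,0.017,0,0,0,-0.176],[0,-0.028,0.033,0,0,0,-0.352],[0,-0.042,0.05,0,0,0,-0.528],[0,-0.055,0.066,0,0,0,-0.704],[0,-0.069,0.083,0,0,0,-0.88]]'
python3 -m pendant '[[0,0,0,0,0,0,0],[0,0,0,0,0,0,0]]'
python3 - <<'E'
from fit import *
p=[.5957,-.082,1.2324]
s=env.observe();R=np.array(s['tool_rot']);print(s['time_s'],s['position'],s['ft_force'],R[:,0])
print('to behind rib, tool axes',R.T@(U2W(p,(-.095,0,.057+.017))-s['position']))
im=env.get_image('scene');cv2.imwrite('pics/s2.png',cv2.resize(im['image'][140:260,170:320],(750,600)))
for c in('scene','top'):
    im=env.get_image(c)
    print(c,[(round(r['conf'],2),np.round(at(im,r['centre'],.062),4)) for r in env.tip_of(c,'cover_rib')[:4]])
print('rib nominal',U2W(p,(-.068,0,.062)))
E
```

```text
time_s: 4.88
position: [0.6016, -0.0704, 0.1233]
tool_rot: [[0.939, 0.345, 0.003], [0.345, -0.939, -0.001], [0.003, 0.002, -1.0]]
ft_force: [-1.5, 0.8, 0.5]
grip_width: 0.0001
gripper_force: 0.0
time_s: 5.5
position: [0.5639, -0.1721, 0.1199]
tool_rot: [[0.327, 0.945, -0.003], [0.945, -0.327, 0.001], [0.0, -0.003, -1.0]]
ft_force: [-0.5, -0.5, 0.4]
grip_width: 0.0002
gripper_force: 0.0
time_s: 5.75
position: [0.5646, -0.1712, 0.1206]
tool_rot: [[0.335, 0.942, -0.001], [0.942, -0.335, 0.001], [0.0, -0.002, -1.0]]
ft_force: [0.5, 0.1, 1.1]
grip_width: -0.0003
gripper_force: 0.0
5.75 [ 0.56459916 -0.17120761  0.12056958] [0.45951838 0.10102724 1.09166358] [3.35183628e-01 9.42152704e-01 4.66999791e-04]
to behind rib, tool axes [-0.0005495  -0.00020161  0.04656971]
scene [(0.88, array([ 0.3678, -0.177 ,  0.062 ])), (0.88, array([0.5416, 0.131 , 0.062 ])), (0.79, array([0.3674, 0.082 , 0.062 ])), (0.72, array([ 0.5744, -0.1535,  0.062 ]))]
top [(0.66, array([0.5125, 0.1417, 0.062 ])), (0.61, array([0.807 , 0.0612, 0.062 ])), (0.54, array([ 0.3405, -0.1437,  0.062 ]))]
rib nominal [ 0.57312571 -0.1461436   0.062     ]
```

View pics/s2.png

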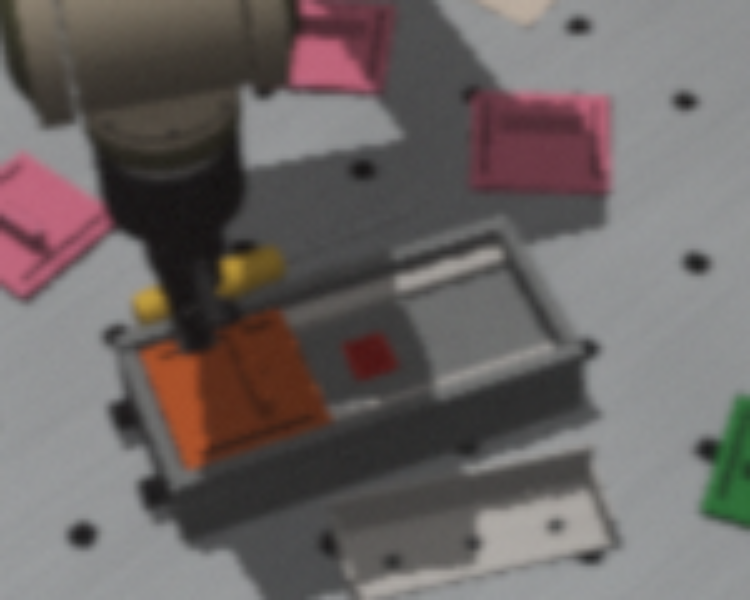

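The tab is flush: only the pad shows, at crop (370,357). The cover is still seated and the fingers are behind the rib line (crop ~245,365). Next: descend, then creep to contact.

```bash
python3 -m pendant '[[0,0,0,0.02,0,0,0],[0,0,0,0.038,0,0,0],[0,0,0,0.045,0,0,0],[0,0,0,0.045,0,0,0]]'
python3 -m pendant '[[0,0.005,0,0,0,0,0],[0,0.01,0,0,0,0,0],[0,0.015,0,0,0,0,0],[0,0.02,0,0,0,0,0],[0,0.025,0,0,0,0,0]]'
```

```text
time_s: 6.5
position: [0.5649, -0.1717, 0.0763]
tool_rot: [[0.333, 0.943, -0.0], [0.943, -0.333, 0.0], [0.0, -0.0, -1.0]]
ft_force: [-0.6, 0.2, -0.2]
grip_width: -0.0002
gripper_force: 0.0
time_s: 7.12
position: [0.5734, -0.1483, 0.0766]
tool_rot: [[0.333, 0.943, 0.001], [0.943, -0.333, -0.001], [-0.001, 0.001, -1.0]]
ft_force: [-1.6, -2.6, 2.6]
grip_width: 0.0004
gripper_force: 1.3
```

```bash
python3 -m pendant '[[0,0.007,0,0,0,0,0],[0,0.015,0,0,0,0,0],[0,0.023,0,0,0,0,0],[0,0.031,0,0,0,0,0],[0,0.039,0,0,0,0,0]]'
python3 -m pendant '[[0,0.008,0,0,0,0,0],[0,0.016,0,0,0,0,0],[0,0.024,0,0,0,0,0],[0,0.032,0,0,0,0,0],[0,0.04,0,0,0,0,0]]'
```

```text
time_s: 7.75
position: [0.5863, -0.111, 0.0763]
tool_rot: [[0.332, 0.943, -0.0], [0.943, -0.332, -0.0], [-0.0, -0.0, -1.0]]
ft_force: [-1.0, -2.1, 2.7]
grip_width: 0.0001
gripper_force: 1.5
time_s: 8.38
position: [0.5995, -0.0733, 0.0763]
tool_rot: [[0.333, 0.943, -0.0], [0.943, -0.333, 0.0], [0.0, -0.0, -1.0]]
ft_force: [-1.2, -2.1, 2.6]
grip_width: -0.0001
gripper_force: 1.4
```

```bash
python3 -m pendant '[[0,0.008,0,0,0,0,0],[0,0.016,0,0,0,0,0],[0,0.022,0,0,0,0,0],[0,0.026,0,0,0,0,0],[0,0.028,0,0,0,0,0]]'
python3 - <<'E'
from fit import *
im=env.get_image('scene');cv2.imwrite('pics/s3.png',cv2.resize(im['image'][140:260,170:320],(750,600)))
E
```

```text
time_s: 9.0
position: [0.6089, -0.0473, 0.0763]
tool_rot: [[0.332, 0.943, 0.0], [0.943, -0.332, -0.0], [-0.0, 0.0, -1.0]]
ft_force: [1.7, -3.2, 1.8]
grip_width: 0.0002
gripper_force: 1.6
```

View pics/s3.png

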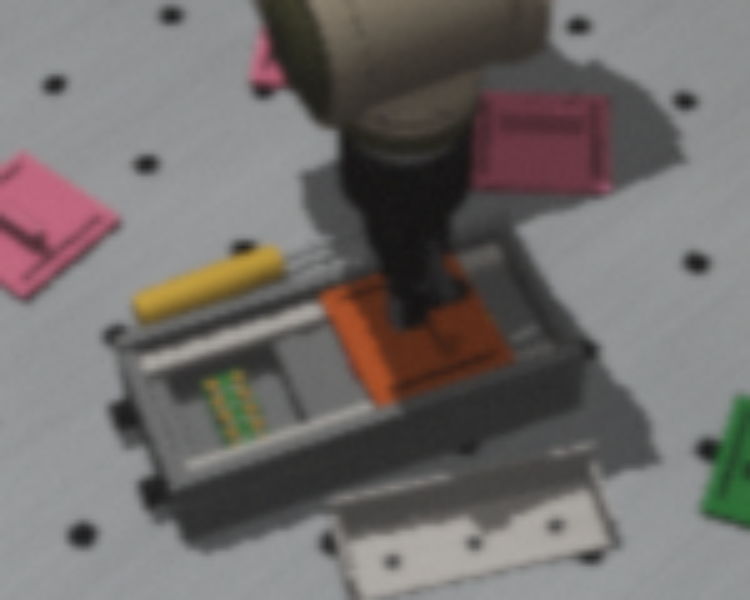

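The terminals (crop 235,405) are fully exposed and the cover lies flat, centred around (415,330). Next: back off and rise.

```bash
python3 -m pendant '[[0,-0.004,0,0,0,0,0],[0,-0.01,0,0,0,0,0],[0,-0.01,0,-0.04,0,0,0],[0,-0.01,0,-0.09,0,0,0],[0,-0.01,0,-0.14,0,0,0]]'
python3 -m pendant '[[0,-0.06,0,0,0,0,0],[0,-0.12,0,0,0,0,0],[0,-0.16,0,0,0,0,0],[0,-0.16,0,0,0,0,0]]'
python3 - <<'E'
from fit import *
im=env.get_image('scene');cv2.imwrite('pics/s4.png',cv2.resize(im['image'][140:260,170:320],(750,600)))
im=env.get_image('top');m,q=seg(im,(6,150,70),(14,255,255),(258,190));print(at(im,q.mean(0),.052))
p=[.5957,-.082,1.2324];d=at(im,q.mean(0),.052)[:2]-p[:2];print('unit x',d@[np.cos(p[2]),np.sin(p[2])],'y',d@[-np.sin(p[2]),np.cos(p[2])])
E
```

```text
time_s: 9.68
position: [0.6049, -0.057, 0.2177]
tool_rot: [[0.333, 0.943, -0.001], [0.943, -0.333, 0.001], [0.0, -0.001, -1.0]]
ft_force: [1.1, 0.1, 0.4]
grip_width: 0.0006
gripper_force: 0.0
time_s: 10.18
position: [0.551, -0.2102, 0.2161]
tool_rot: [[0.336, 0.942, -0.001], [0.942, -0.336, 0.0], [0.0, -0.001, -1.0]]
ft_force: [0.6, -0.2, 0.1]
grip_width: -0.0002
gripper_force: 0.0
[ 0.61158718 -0.04041334  0.052     ]
unit x 0.044502355029897016 y -0.0011804702979825716
```

View pics/s4.png

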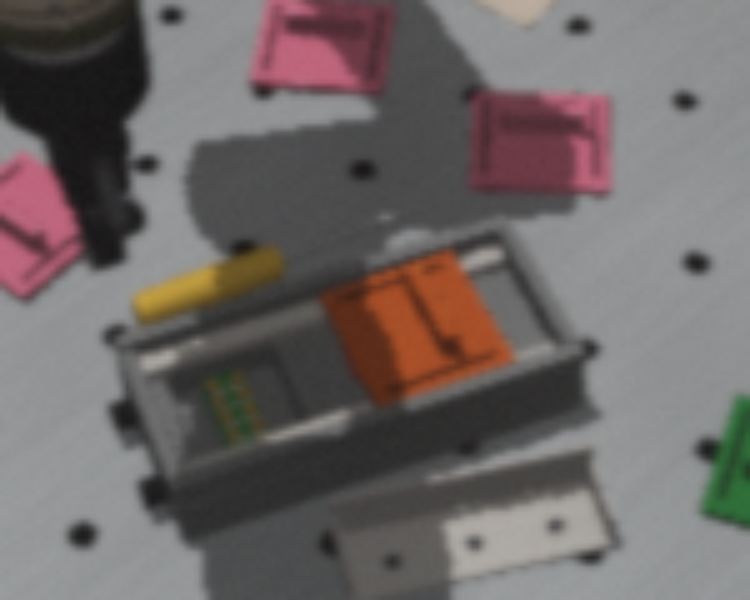

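The cover lies flat at unit x ≈ 0.044, the terminals (235,405) are open, the robot is clear and the neighbouring parts haven't moved. Handing in.

```bash
python3 -c "
from rig import env
print(env.close_job())"
```

```text
the job is handed in; nothing more can be done
None
```

I pressed the tab fully in, pushed the orange cover to about x +44 mm of the box where it lies flat with all the terminals open, left the other parts where they were, and handed the job in; no verdict came back.

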